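Release the radio's bench holder

ROBOT

A 6-joint arm with a two-finger parallel gripper is mounted at the origin on the work surface. World frame = base frame: x ahead of the robot, y to its left, z up, the work surface at z = 0. Lengths are in m, angles in rad, forces in N, time in s.
With the tool pointing down it reaches from about 0.325 to 0.9 m from the base axis. Payload 3.5 kg.
Tool frame: the origin (TCP) lies midway between the tips of the shut fingers; the grasp point (between the pads) lies 19 mm behind it; z points along the fingers, y is the line along which they close (so a half turn about z gives the same grasp; the last joint's range is limited). The gripper opens to 85 mm and grips with 20 to 120 N. Pads are 22 mm wide; open, the fingers measure 114 mm over their backs; the gripper's body (76 mm by 85 mm) begins 54 mm behind the grasp point. The pads swing forward as they close: fully open they stand 13 mm farther back than shut.
Start: joints at [-1.217, 0.276, -0.026, 1.268, 0, 1.467], TCP at [0.276, -0.561, 0.204] pointing down, gripper open.
Joint ranges: [-3.12, 3.12], [-0.85, 1.88], [-1.08, 1.24], [-1.95, 2.15], [-1.57, 1.53], [-3.14, 3.14]. Speed limits (rad/s): [2.57, 2.57, 3.14, 3.14, 3.14, 3.14].

INTERFACE

Orientations are given as [roll, pitch, yaw] about the fixed x, y, z axes, in that order (R = Rz(yaw) Ry(pitch) Rx(roll)).
In Python, from cell import robot gives the robot as it stands.
- The arm moves only by the tool servo_tool, never from a script. Its argument "plan" is text: rows parted by semicolons, each of 5 numbers parted by spaces: the opening, from -1 (shut) to 1 (fully open), then the shift along the tool's x, y, z scaled (see below), then the turn about the tool's z scaled (see below). A call has 1 to 20 rows; each row shifts and turns the commanded pose from where the row before left it, along the tool's axes as they then stand; what a row does not reach is not made up. The controller multiplies each number of a shift by 0.2 m and each number of a turn by 0.12 rad. A row lasts 1/10 s, in which the tool goes at most 50 mm and 8.59 degrees, less where a joint would pass 70% of its speed; a pose out of reach is approached as far as the arm can. A call with a number of a shift or a turn outside -1 to 1 is refused whole. A call with a gripper value outside its range is refused whole. The fingers move at their own pace and stop on an object; "squeeze" is the grip in N (left out, the last holds). Time passes only in rows, so rows that do not move let the fingers close. It gives the time, the measured TCP pose, the force, the opening and the grip force at its end, in the units of the state.
- robot.sense(): the state, without advancing time (a new reading comes with each control period).
- robot.capture(name): name is "scene" or "top" or "wrist"; returns a dict with "frame" (384x512x3 uint8, red, green, blue), "z_map" (384x512 float32, m along the optical axis (not along the pixel's ray), 0 where there is no reading), "K" (3x3 intrinsics, pixels), "view" (4x4, takes a point from world to camera coordinates); the wrist camera has in their place "mount" (4x4, takes a point from camera to tool coordinates, whose origin is the TCP and whose axes are the flange's). Camera axes: x right, y down, z forward; pixel columns grow to the right and rows downward; lengths in m; the calibration is good to about 2 mm. The wrist camera is an equidistant fisheye: a pixel r from the principal point sees the ray r / f radians off the axis. A picture is of the moment at which its call begins: read the wrist's pose just before it.
- robot.sign_off(): hands the job in; it is judged then, once.
Trained networks look in the newest picture that a camera, given by its name, has taken for a name from the list of things; names that differ only in an ending like _2 or _b are one class to them, and where a whole thing is asked for, a point or a joint stands for the part that bears it (a point fixed in the world has none). Each returns a list of dicts, best first, with "confidence" (0 to 1); they miss things now and then, are a little off and sometimes report something else, mostly with a low value. They report only what shows in the picture. A call takes as long as a camera call. They do not tell look-alikes from the thing itself.
- robot.cut_out(camera, thing): "pixels" (384x512 bool, what is visible of it) and "position" ([row, column] in pixels, amid what is visible of it).
The state is a dict: "time_s": time; "joint_positions": joint angles; "qvel": joint speeds; "tau": joint torques, N m; "position": TCP position; "eef_rot": TCP orientation; "force": force on the tool from outside, world axes, zero at the start; "torque": the same for the moment, N m; "width": opening from 0.0 (shut) to 1.0 (fully open); "finger_force": force on a finger pad.
Only numpy, scipy, OpenCV 4.12 (cv2) and the standard library are available. Lean on these libraries where they do the work, as an engineer would, in place of code of your own. Each camera call takes 0.05 s, during which the arm holds its last target. There are 200 camera calls.

TASK

The wooden radio case is shut in one of the two bench holders. On that holder pull the spring pin's T-handle up, turn it a quarter turn and lower it into its rest notch so that it stays out by itself, and let go; then slide the movable jaw fully back, away from the radio, to its stop. Leave the radio standing where it is, and leave the other holder, the one with the alarm clock, as it is.

Things in the scene. Friction and masses are not known exactly. Their poses are not given: they have to be found in the camera images.
- holder_tbar_centre (a point): Centre of the spring pin's black T-handle bar (46 mm along its y, 16 along x, 32 high) on the radio's holder. Locked: 76 mm above the table, crosswise to the slide within 6 degrees, sprung down with 5 to 9 N. Lifted over 15 mm (stop at 28) it turns either way; a quarter turn, within 15 degrees, puts it over a V notch where it stays when lowered, centre 87 to 88 mm up. Unturned it springs back.
- holder_post_grip (a point): Point 70 mm above the table on the round wooden post (diameter 20 mm, top at 90 mm) of the same jaw, 82 mm from the T-handle's axis. Its x axis is the level sliding direction that opens the jaw, away from the radio: 60 mm to a hard stop, 2 N friction, locked while the pin is in. Grey jaw block: top 36 mm above the table; jaw plates 56; steel sleeve (33 mm square) under the T-handle 54.
- radio_centre (a point): Centre of the wooden radio case: open frame 65 mm (x) by 145 mm (y) by 100 mm high, arched metal handle on top reaching 138 mm above the table, 0.5 kg. It stands loose between the jaws on the level base plate, 12 mm above the table; its near face is 68 mm from the T-handle's axis.
- spare_tbar_centre (a point): Centre of the T-handle of the other, identical holder, which holds a round metal alarm clock. To be left as it is.
Things that resemble listed ones, but are neither listed nor needed, are in the scene too. Leave any yellow look-alike of the part that bears radio_centre alone.

How it is judged:
By the outcome, as a careful person would: the job done as asked, in the order asked, and still so for the second after the job is handed in, with the robot touching nothing.
It also fails if it takes over 48 s, if anything falls off the work surface, if the arm or the gripper's body presses on something with over 40 N, if the wrist force passes 120 N, or if a joint passes its speed limit or range.

## Working session

There is one attempt and no reset: what is moved stays moved. The work goes in short steps, Python scripts to look and compute and a tool call to move; the robot and the scene stay as the last step left them, time stands still between calls to the robot, and variables do not carry over. Pictures are saved under pics/ and viewed, at most 10 in all, crops included, and the job is handed in when it is done.

Besides the shell and the picture viewer there is one more tool, called after "Emit:" as name(argument=value, ...), one argument or row to a line, values as JSON. servo_tool: Moves the arm, as the interface text tells. Shifts and turns lie within -1 to 1; 1 stands for 0.2 m of shift or 0.12 rad of turn. Its arguments: {"type":"object","properties":{"plan":{"type":"string"},"squeeze":{"type":"number"}},"required":["plan"]}

```bash
mkdir -p pics; cat > h.py <<'E'
import numpy as np, cv2
from cell import robot
def world(c,r,cc,z=None):
    K=c["K"];z=c["z_map"][r,cc] if z is None else z
    p=np.stack([(cc-K[0,2])/K[0,0]*z,(r-K[1,2])/K[1,1]*z,z,np.ones_like(z)],-1)
    return (p@np.linalg.inv(c["view"]).T)[...,:3]
def save(n,img): cv2.imwrite("pics/"+n,img[...,::-1])
E
python3 - <<'E'
from h import *
ims=[]
for cam in("scene","top"):
    c=robot.capture(cam); np.savez(cam+".npz",**{k:v for k,v in c.items() if not isinstance(v,str)}); ims.append(c["frame"])
    for t in("holder_tbar_centre","holder_post_grip","radio_centre","spare_tbar_centre"):
        for d in robot.cut_out(cam,t):
            r,cc=np.nonzero(d["pixels"]); z=c["z_map"][r,cc]; w=world(c,r,cc)[z>0]
            print(cam,t,round(d["confidence"],2),np.round(d["position"]),len(r),np.round(np.median(w,0),3),w.min(0).round(3),w.max(0).round(3))
save("a.png",cv2.resize(ims[0],(768,576)));save("b.png",cv2.resize(ims[1],(768,576)))
s=robot.sense();print({k:np.round(v,3) for k,v in s.items()})
E
```

```text
scene holder_tbar_centre 0.73 [248. 204.] 288 [ 0.496 -0.223  0.091] [ 0.482 -0.245  0.052] [ 0.504 -0.2    0.098]
scene holder_post_grip 0.68 [245. 225.] 3110 [ 0.492 -0.18   0.038] [ 0.403 -0.25   0.009] [ 0.541 -0.108  0.098]
scene radio_centre 0.97 [204. 223.] 2875 [ 0.405 -0.164  0.112] [ 0.356 -0.239  0.001] [ 0.447 -0.077  0.141]
scene radio_centre 0.87 [220. 120.] 3562 [ 0.399 -0.382  0.099] [ 0.246 -0.464 -0.003] [ 0.466 -0.329  0.129]
scene radio_centre 0.56 [144. 158.] 2457 [ 0.234 -0.275  0.1  ] [ 0.042 -0.337 -0.002] [ 0.285 -0.226  0.129]
scene spare_tbar_centre 0.73 [248. 371.] 276 [0.574 0.103 0.091] [0.561 0.082 0.062] [0.581 0.127 0.097]
top holder_tbar_centre 0.49 [150. 330.] 181 [ 0.489 -0.221  0.091] [ 0.479 -0.244  0.066] [ 0.5   -0.199  0.096]
top holder_post_grip 0.97 [154. 309.] 2135 [ 0.482 -0.181  0.037] [ 0.422 -0.255  0.01 ] [ 0.537 -0.113  0.113]
top radio_centre 0.9 [278. 355.] 2699 [ 0.207 -0.272  0.099] [ 0.105 -0.347 -0.004] [ 0.284 -0.225  0.128]
top radio_centre 0.77 [191. 300.] 2194 [ 0.398 -0.16   0.112] [ 0.355 -0.248 -0.002] [ 0.448 -0.085  0.14 ]
top radio_centre 0.58 [197. 402.] 2869 [ 0.386 -0.378  0.099] [ 0.306 -0.48  -0.002] [ 0.476 -0.329  0.127]
top spare_tbar_centre 0.58 [111. 180.] 210 [0.566 0.105 0.09 ] [0.558 0.083 0.036] [0.579 0.138 0.096]
{'time_s': np.float64(0.5), 'joint_positions': array([-1.217,  0.276, -0.026,  1.268,  0.   ,  1.467]), 'qvel': array([-0.001,  0.001,  0.002,  0.   ,  0.   ,  0.   ]), 'tau': array([-1.0000e-03, -4.4499e+01,  2.9521e+01,  3.0000e-03, -0.0000e+00,
        0.0000e+00]), 'position': array([ 0.276, -0.561,  0.204]), 'eef_rot': array([-3.141, -0.   ,  0.457]), 'force': array([ 0.789,  0.174, -0.727]), 'torque': array([-0.002, -0.013, -0.035]), 'finger_force': np.float64(0.0), 'width': np.float64(1.001)}
```

View pics/a.png

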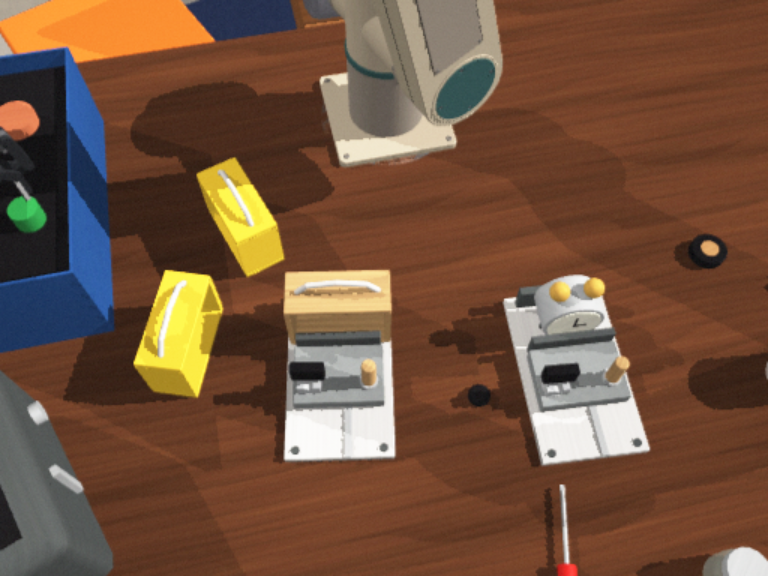

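View pics/b.png

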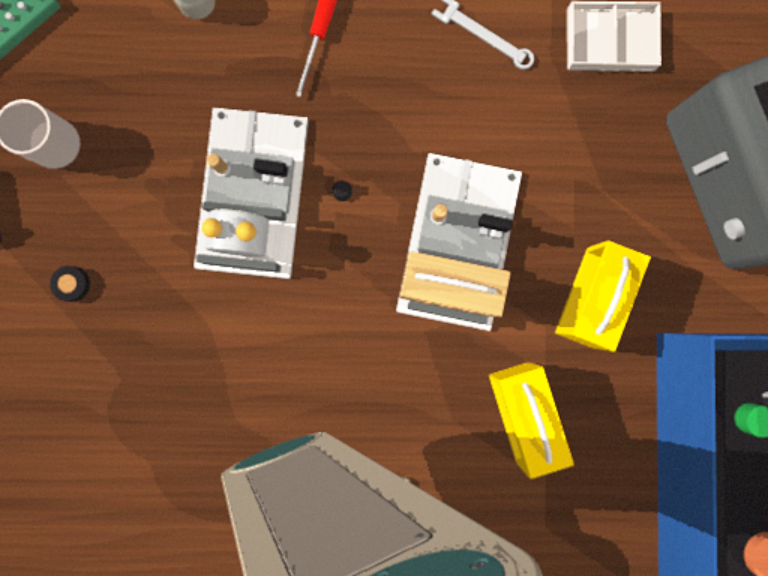

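The picture shows two holders. Candidates in the scene image (512x384 pixels): T-bar (col 204, row 248) on the wooden radio's holder, and T-bar (371,248) on the clock's holder. The cases are wood (223,204), yellow (158,144) and yellow (120,220). I choose the T-bar at (204,248), next to the wooden case. The black knob at (319,263) is not a T-bar.

```bash
python3 - <<'E'
from h import *
for cam in("scene","top"):
    c=dict(np.load(cam+".npz")); r,cc=np.mgrid[0:384,0:512]; w=world(c,r,cc); f=c["frame"].astype(int); ok=c["z_map"]>0
    near=ok&(np.hypot(w[...,0]-.48,w[...,1]+.18)<.2)
    dark=f.max(-1)<60
    def rep(n,m):
        p=w[m][:,:2].astype(np.float32)
        if len(p)<5: print(n,len(p));return
        R=cv2.minAreaRect(p*1000); print(cam,n,len(p),w[m].mean(0).round(4),w[m][:,2].max().round(4),np.round(R[0]),np.round(R[1]),round(R[2],1))
    rep("bar",near&dark&(w[...,2]>.086)&(w[...,2]<.1)&(w[...,0]>.46))
    brown=(f[...,0]-f[...,2]>40)
    rep("post",near&brown&(w[...,2]>.084)&(w[...,2]<.097)&(w[...,0]>.46))
    rep("radio",near&brown&(w[...,2]>.108)&(w[...,2]<.118)&(w[...,0]<.46))
    white=(f.min(-1)>140)
    rep("plate",near&white&(w[...,2]>.006)&(w[...,2]<.018)&(w[...,0]>.4))
c=dict(np.load("scene.npz")); save("c.png",cv2.resize(c["frame"][170:320,180:280],(600,900)[:1]+(600,) if 0 else (400,600)))
E
```

```text
scene bar 162 [ 0.4941 -0.2225  0.0923] 0.0977 [ 494. -222.] [44. 14.] 77.7
scene post 78 [ 0.509  -0.1422  0.0905] 0.0947 [ 509. -142.] [18. 19.] 21.7
scene radio 1765 [ 0.4033 -0.1626  0.1129] 0.1178 [ 400. -162.] [145.  67.] 78.6
scene plate 2724 [ 0.5538 -0.1909  0.0131] 0.018 [ 511. -185.] [150. 178.] 78.7
top bar 134 [ 0.4894 -0.2215  0.0911] 0.0956 [ 490. -221.] [46. 13.] 77.6
top post 64 [ 0.5058 -0.1417  0.0892] 0.0925 [ 506. -142.] [18. 17.] 48.3
top radio 1869 [ 0.3993 -0.1617  0.1117] 0.1166 [ 400. -162.] [145.  65.] 79.2
top plate 1976 [ 0.5531 -0.1892  0.0119] 0.0178 [ 499. -183.] [149. 200.] 78.9
```

View pics/c.png

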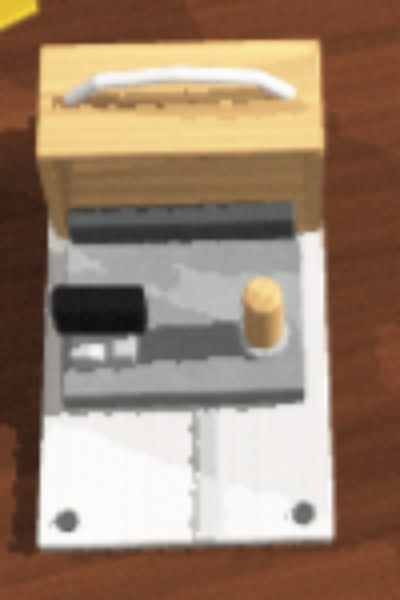

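The crop shows the wooden radio (crop 180,120), black T-bar (100,308) and wooden post (263,312). It is the right holder, and its slide axis is at about -11° yaw. Next I move above the bar.

Emit:
servo_tool(
  plan="1 .143 -.087 0 0;1 .143 -.087 0 0;1 .143 -.087 0 0;1 .143 -.087 0 0;1 .143 -.087 0 0;1 .143 -.087 0 0;1 .143 -.087 0 0;1 .143 -.087 0 0;1 .143 -.087 0 0;1 .143 -.087 0 0;1 .143 -.087 0 0;1 .143 -.087 0 0;1 0 0 0 -.96;1 0 0 0 -.96;1 0 0 0 -.96;1 0 0 0 -.96;1 0 0 0 -.96;1 0 0 0 -.96;1 0 0 0 -.96;1 0 0 0 -.96",
  squeeze=60,
)

```text
time_s: 2.5
position: [0.4916, -0.2221, 0.2044]
eef_rot: [3.141, 0.0, 1.383]
force: [-0.4, -0.3, 0.3]
width: 1.002
finger_force: 0.0
```

```bash
cat >> h.py <<'E'
def wrist():
    s=robot.sense(); c=robot.capture("wrist"); K=c["K"]
    from scipy.spatial.transform import Rotation as R
    r,cc=np.mgrid[0:384,0:512]; a=(cc-K[0,2])/K[0,0]; b=(r-K[1,2])/K[1,1]; th=np.hypot(a,b); k=np.tan(np.minimum(th,1.5))/np.maximum(th,1e-9)
    z=c["z_map"]; p=np.stack([a*k*z,b*k*z,z,np.ones_like(z)],-1)@c["mount"].T
    w=p[...,:3]@R.from_euler("xyz",s["eef_rot"]).as_matrix().T+s["position"]
    w[z<=0]=9
    return c,w,p,s
E
python3 - <<'E'
from h import *
c,w,p,s=wrist(); f=c["frame"].astype(int)
near=np.hypot(w[...,0]-.495,w[...,1]+.19)<.1
def rep(n,m):
    q=w[m]; R=cv2.minAreaRect((q[:,:2]*1000).astype(np.float32)); print(n,len(q),q.mean(0).round(4),np.round(R[0],1),np.round(R[1],1),round(R[2],1))
rep("bar",near&(f.max(-1)<60)&(w[...,2]>.086)&(w[...,2]<.1)&(w[...,0]>.46))
rep("post",near&(f[...,0]-f[...,2]>40)&(w[...,2]>.084)&(w[...,2]<.097)&(w[...,0]>.46))
save("d.png",c["frame"])
E
```

```text
bar 206 [ 0.486  -0.234   0.0912] [ 487.4 -231.9] [23.5 15.1] 72.0
post 323 [ 0.5048 -0.1403  0.0891] [ 504.9 -140.4] [19.3 18. ] 79.3
```

View pics/d.png

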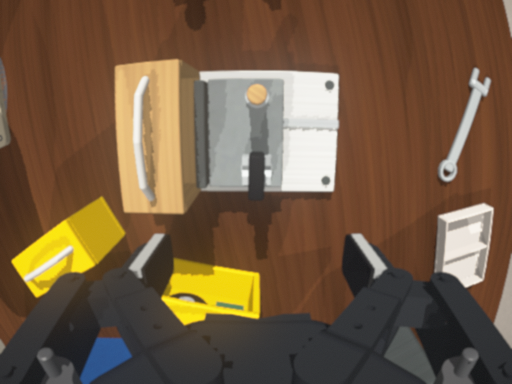

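The wrist view shows the bar at (257,175), the post at (257,93) and the radio on the left. Only part of the bar fell in the mask, and the positions agree within 3 mm. Now I descend and grip.

Emit:
servo_tool(
  plan="1 0 -.008 .12 0;1 0 0 .12 0;1 0 0 .12 0;1 0 0 .12 0;1 0 0 .12 0;1 0 0 .117 0;-1 0 0 0 0;-1 0 0 0 0;-1 0 0 0 0;-1 0 0 0 0;-1 0 0 0 0;-1 0 0 0 0;-1 0 0 0 0;-1 0 0 0 0;-1 0 0 0 0;-1 0 0 0 0",
  squeeze=60,
)

```text
time_s: 4.15
position: [0.4909, -0.2226, 0.0625]
eef_rot: [3.139, 0.001, 1.378]
force: [-0.8, 0.4, 6.1]
width: 0.142
finger_force: 58.6
```

Emit:
servo_tool(
  plan="-1 0 0 -.03 0;-1 0 0 -.03 0;-1 0 0 -.03 0;-1 0 0 -.02 0;-1 0 0 0 0;-1 0 0 0 0",
)

```text
time_s: 4.75
position: [0.49, -0.222, 0.0827]
eef_rot: [3.142, 0.0, 1.378]
force: [1.7, -3.2, -7.4]
width: 0.147
finger_force: 58.7
```

```bash
python3 - <<'E'
from h import *
c,w,p,s=wrist(); f=c["frame"].astype(int)
m=(np.hypot(w[...,0]-.49,w[...,1]+.22)<.04)&(f.max(-1)<60)
save("e.png",c["frame"]); print(s["position"],s["torque"],s["joint_positions"])
E
```

```text
[ 0.48998285 -0.2219545   0.08272409] [-0.61352174 -0.55968057 -0.01589808] [-5.45391861e-01  2.19397106e-01 -3.72891575e-01  9.78411865e-01
 -2.32882975e-04  1.21785787e+00]
```

View pics/e.png

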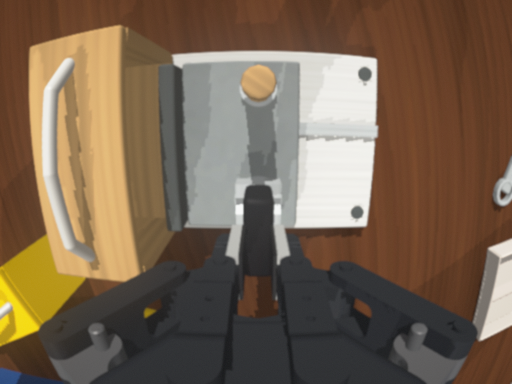

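The bar is held between the pads at (258,225) and is lifted 20 mm with 7 N of spring load. Now the quarter turn.

Emit:
servo_tool(
  plan="-1 0 0 0 -.935;-1 0 0 0 -.935;-1 0 0 0 -.935;-1 0 0 0 -.935;-1 0 0 0 -.935;-1 0 0 0 -.935;-1 0 0 0 -.935;-1 0 0 0 -.935;-1 0 0 0 -.935;-1 0 0 0 -.935;-1 0 0 0 -.935;-1 0 0 0 -.935;-1 0 0 0 -.935;-1 0 0 0 -.935;-1 0 0 0 0;-1 0 0 0 0",
)

```text
time_s: 6.4
position: [0.4907, -0.2214, 0.0828]
eef_rot: [3.14, 0.001, 2.947]
force: [5.2, -0.4, -8.1]
width: 0.146
finger_force: 58.6
```

Emit:
servo_tool(
  plan="-1 0 0 .015 0;-1 0 0 .015 0;-1 0 0 .012 0;-1 0 0 0 0;-1 0 0 0 0",
)

```text
time_s: 6.9
position: [0.4908, -0.2215, 0.0746]
eef_rot: [3.14, 0.001, 2.948]
force: [4.2, -0.4, -7.4]
width: 0.146
finger_force: 58.8
```

Emit:
servo_tool(
  plan="-1 0 0 .006 0;-1 0 0 .006 0;-1 0 0 0 0;-1 0 0 0 0",
)

```text
time_s: 7.3
position: [0.4911, -0.2218, 0.0738]
eef_rot: [3.141, 0.002, 2.949]
force: [2.2, 3.0, 6.6]
width: 0.151
finger_force: 61.2
```

It is seated: the force now points upward. I let go and rise.

Emit:
servo_tool(
  plan="-.4 0 0 0 0;0 0 0 0 0;1 0 0 0 0;1 0 0 0 0;1 0 0 0 0;1 0 0 0 0;1 0 0 0 0;1 0 0 -.1 0;1 0 0 -.1 0;1 0 0 -.15 0;1 0 0 -.15 0;1 0 0 -.15 0;1 0 0 0 0",
)

```text
time_s: 8.6
position: [0.4931, -0.2237, 0.2072]
eef_rot: [-3.138, 0.009, 2.949]
force: [1.4, -1.1, 0.9]
width: 1.003
finger_force: 0.0
```

```bash
python3 - <<'E'
from h import *
c,w,p,s=wrist(); f=c["frame"].astype(int)
near=np.hypot(w[...,0]-.495,w[...,1]+.19)<.1
def rep(n,m):
    q=w[m]; R=cv2.minAreaRect((q[:,:2]*1000).astype(np.float32)); print(n,len(q),q.mean(0).round(4),np.round(R[0],1),np.round(R[1],1),round(R[2],1))
rep("bar",near&(f.max(-1)<75)&(w[...,2]>.094)&(w[...,2]<.11)&(w[...,0]>.46))
rep("post",near&(f[...,0]-f[...,2]>40)&(w[...,2]>.084)&(w[...,2]<.097)&(w[...,0]>.46))
print(s["position"],s["eef_rot"]);save("f.png",c["frame"])
E
```

```text
bar 630 [ 0.4862 -0.2201  0.1022] [ 487.4 -220. ] [13.2 43.5] 78.8
post 273 [ 0.5038 -0.1409  0.0886] [ 504.2 -140.4] [18.5 19. ] 36.3
[ 0.49306587 -0.22368238  0.20720575] [-3.13827021  0.00875902  2.94927508]
```

View pics/f.png

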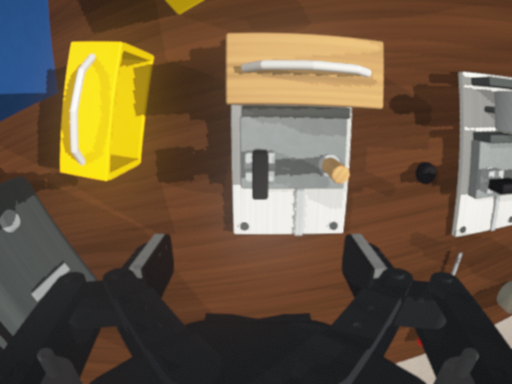

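The T-handle stands turned at (260,174), with its top at 102 mm, so it is in the notch. The post is at (335,168) and the radio has not moved. Next is the post.

Emit:
servo_tool(
  plan="1 0 .1 0 0;1 0 .1 0 0;1 0 .1 0 0;1 0 .11 0 0;1 0 0 0 0;1 0 0 .13 0;1 0 0 .13 0;1 0 0 .13 0;1 0 0 .13 0;1 0 0 .13 0;1 0 0 .12 0;-1 0 0 0 0;-1 0 0 0 0;-1 0 0 0 0;-1 0 0 0 0;-1 0 0 0 0;-1 0 0 0 0;-1 0 0 0 0;-1 0 0 0 0",
  squeeze=40,
)

```text
time_s: 10.55
position: [0.5072, -0.141, 0.0498]
eef_rot: [3.14, 0.003, 2.95]
force: [0.2, 3.8, 6.6]
width: 0.211
finger_force: 39.1
```

Emit:
servo_tool(
  plan="-1 -.01 0 0 0;-1 -.02 0 0 0;-1 -.02 0 0 0;-1 -.02 0 0 0;-1 -.02 0 0 0;-1 -.02 0 0 0;-1 -.02 0 0 0;-1 -.02 0 0 0;-1 -.02 0 0 0;-1 -.02 0 0 0;-1 -.02 0 0 0;-1 -.02 0 0 0;-1 -.02 0 0 0;-1 -.02 0 0 0;-1 -.02 0 0 0;-1 0 0 0 0",
)

```text
time_s: 12.15
position: [0.5642, -0.1522, 0.0498]
eef_rot: [3.141, 0.003, 2.95]
force: [1.0, 3.0, 5.0]
width: 0.211
finger_force: 39.3
```

Emit:
servo_tool(
  plan="-1 -.01 0 0 0;-1 -.01 0 0 0;-1 -.01 0 0 0;-1 0 0 0 0;-1 0 0 0 0",
)

```text
time_s: 12.65
position: [0.5659, -0.1525, 0.0496]
eef_rot: [3.141, -0.005, 2.95]
force: [-8.5, 4.5, 13.1]
width: 0.21
finger_force: 40.0
```

At the stop: 60 mm travelled, with a reaction force. I release and rise.

Emit:
servo_tool(
  plan="-.4 0 0 0 0;0 0 0 0 0;1 0 0 0 0;1 0 0 0 0;1 0 0 0 0;1 0 0 0 0;1 0 0 0 0;1 0 0 -.1 0;1 0 0 -.1 0;1 0 0 -.15 0;1 0 0 -.15 0;1 0 0 -.15 0;1 0 0 -.1 0;1 0 0 0 0",
)

```text
time_s: 14.05
position: [0.5711, -0.1546, 0.2021]
eef_rot: [-3.14, 0.007, 2.949]
force: [-0.0, -0.0, 0.5]
width: 1.001
finger_force: 0.0
```

```bash
python3 - <<'E'
from h import *
c,w,p,s=wrist(); f=c["frame"].astype(int)
near=np.hypot(w[...,0]-.555,w[...,1]+.2)<.1
def rep(n,m):
    q=w[m]; R=cv2.minAreaRect((q[:,:2]*1000).astype(np.float32)); print(n,len(q),q.mean(0).round(4),np.round(R[0],1),np.round(R[1],1),round(R[2],1))
rep("bar",near&(f.max(-1)<75)&(w[...,2]>.094)&(w[...,2]<.11)&(w[...,0]>.46))
rep("post",near&(f[...,0]-f[...,2]>40)&(w[...,2]>.084)&(w[...,2]<.097)&(w[...,0]>.46))
print(s["position"]);save("g.png",c["frame"])
E
```

```text
bar 784 [ 0.5466 -0.2303  0.1018] [ 547.3 -231.6] [16.8 45.2] 79.5
post 316 [ 0.5628 -0.1515  0.0887] [ 563.1 -151.7] [18.6 19. ] 33.7
[ 0.57108553 -0.15458517  0.20206418]
```

View pics/g.png

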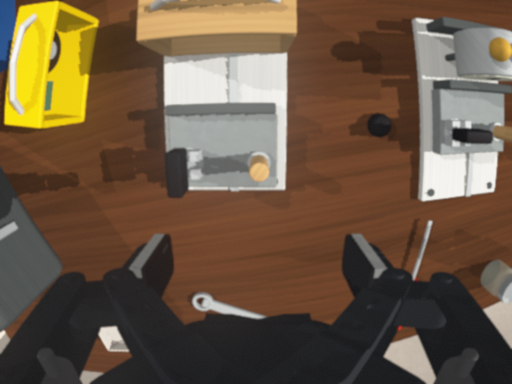

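The jaw is fully back at the plate's end, with the T-handle still turned and raised at (177,172). The radio stands at (217,30).

```bash
python3 - <<'E'
from h import *
c=robot.capture("scene"); r,cc=np.mgrid[0:384,0:512]; w=world(c,r,cc); f=c["frame"].astype(int)
m=(np.hypot(w[...,0]-.4,w[...,1]+.16)<.12)&(f[...,0]-f[...,2]>40)&(w[...,2]>.108)&(w[...,2]<.118)
print(cv2.minAreaRect((w[m][:,:2]*1000).astype(np.float32)))
print(robot.sign_off())
E
```

```text
((391.5030212402344, -206.2534637451172), (54.15055847167969, 67.88817596435547), 81.0504379272461)
the job is handed in; nothing more can be done
None
```

I pulled the T-handle on the radio's holder out, turned it a quarter turn and left it in its rest notch. I then slid the jaw back 60 mm to its stop and handed the job in, leaving the clock's holder alone. In the last wrist picture the radio was standing; my final check of its exact position was inconclusive because only part of the case was measured.

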